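Set up the mandoline slicer and steady it

TASK

Get the mandoline, which is leaning on the stockpot, ready for slicing: first throw its thickness lever into the red-marked middle notch, then flip its folded leg out until it snaps fully open. Then take it by the loop handle, bring it off the pot and stand it squarely on the worktop on its toe and its leg, clear of the pot, and finish while still gripping the handle to keep it from tipping; leave the other things where they are.

Things in the scene. Friction and masses are not known exactly. Their poses are not given: they have to be found in the camera images.
- mandoline: Mandoline slicer, 0.75 to 1.1 kg: white frame 110 mm wide, 340 long, 30 thick, with steel deck and black loop handle (410 overall). Origin: middle of its lower end, underside. x across, y along it from toe to handle, z out of the deck. Loose. It starts leaning at 40 deg, toe on the worktop, underside on the pot's rim 325 mm along y; on toe and open leg it stands at 31.6 deg.
- toe (a point): Centre of the toe, a rubber tube 20 mm thick and 116 mm long along the mandoline's x, at y = 10, z = 10 mm of the mandoline. 10 mm above the worktop when standing on it; it slides when the handle is moved.
- handle (a point): Centre of the handle's cross bar: round, 18 mm thick, along the mandoline's x, straight for 66 mm, at y = 400, z = 15 mm of the mandoline. Free gap of 51 mm between it and the frame's end, 72 mm wide between the loop's arms. About 263 mm up at the start, 218 mm up when standing on toe and open leg. A pinched bar can turn between the fingers.
- thickness_lever (a joint): Lever outside the -x rail, pivot at x = -57, y = 150, z = 18 mm of the mandoline, turning about its +x axis. 0: end notch, leaning 0.55 rad from the deck normal to the handle (start). 0.55: square to the deck in the middle notch, marked red. 1.10: far notch, leaning to the toe. A sprung click holds it in each notch; 2 to 3 N at the knob frees it, past the humps at 0.27 and 0.83 it runs on.
- lever_knob (a point): Centre of the lever's black knob, 70 mm from the lever's pivot: a cylinder 17 mm thick, 26 mm long along the mandoline's x, sticking out sideways (x = -60 to -86 mm of the mandoline).
- leg (a joint): U-shaped steel leg under the frame, hinged about the mandoline's +x axis at y = 235, z = 4 mm. 0: folded along the underside, pointing to the toe (start). It swings away from the underside, down and on towards the handle; 1.13: fully open, on its stop. An over-centre spring holds it shut up to about 0.5 (2 to 3 N at the feet); past that it snaps open and stays.
- leg_foot (a point): Middle of the leg's foot bar (9 mm thick here), 115 mm from the leg's hinge. Folded it lies at y = 121, z = -11 mm of the mandoline, 65 mm above the worktop at the start; 11 mm above the worktop when the leg stands on it.
- leg_foot_left (a point): Centre of the orange foot on the leg's -x end: a cylinder 22 mm thick along the mandoline's x, from x = -66 to -110 mm of the mandoline, so it sticks out past the frame and can be pushed from above beside it.
- leg_foot_right (a point): Centre of the same orange foot on the +x end, x = 66 to 110 mm.
- pot: Heavy white stockpot without lid, fixed: 240 mm across, 209 high, wall 5, a lug reaching 36 mm out at +x and at -x, 140 mm up. Origin: middle of its base. The mandoline leans on it from the pot's -y side, its axes turned as the pot's but for the lean; its toe starts 356 mm from the pot's axis.
- food_guard_mid (a point): Bystander: the slicer's round food guard, white with an orange rim, 96 mm across, 52 mm high; its centre.
- pepper_mill_mid (a point): Bystander: wooden pepper mill, 58 mm across, 180 mm high; its centre.
- bowl_mid (a point): Bystander: blue bowl, 150 mm across, 65 mm high; its centre.

How it is judged:
By the outcome, as a careful person would: the job done as asked, in the order asked, and still so for the second after the job is handed in, while the arm keeps its last pose, push and grip.
It also fails if it takes over 72 s, if anything falls off the work surface, if the arm or the gripper's body presses on something with over 40 N, if the wrist force passes 120 N, or if a joint passes its speed limit or range.

ROBOT

A 7-joint arm with a two-finger parallel gripper is mounted at the origin on the work surface. World frame = base frame: x ahead of the robot, y to its left, z up, the work surface at z = 0. Lengths are in m, angles in rad, forces in N, time in s.
With the tool pointing down it reaches from about 0.4 to 0.85 m from the base axis. Payload 10.4 kg.
Tool frame: the origin (TCP) lies midway between the tips of the shut fingers; the grasp point (between the pads) lies 19 mm behind it; z points along the fingers, x is the direction in which the jaws open and shut, and the axes are right-handed (so a half turn about z gives the same grasp; the last joint's range is limited). The gripper opens to 85 mm and grips with 20 to 120 N. Pads are 22 mm wide; open, the fingers measure 114 mm over their backs; the gripper's body (76 mm by 85 mm) begins 54 mm behind the grasp point. The pads swing forward as they close: fully open they stand 13 mm farther back than shut.
Start: joints at [1.104, 0.332, -0.065, 1.46, 0.022, 1.35, -0.088], TCP at [0.268, -0.564, 0.199] pointing down, gripper open.
Joint ranges: [-2.6, 2.6], [-0.5, 2.12], [-1.47, 1.34], [0.16, 2.42], [-1.27, 4.41], [0.06, 2.06], [-2.6, 2.6]. Speed limits (rad/s): [2.22, 2.22, 2.79, 2.79, 3.14, 3.14, 3.14].

INTERFACE

Orientations are given as a unit quaternion [x, y, z, w].
In Python, from workcell import telemetry, eyes, order gives the robot as it stands.
- The arm moves only by the tool servo_tool, never from a script. Its argument "deltas" is a list of rows, each a list of 3 entries, a list of its own where there are three numbers: the shift along the tool's x, y, z in cm, then the turn about the tool's z in rad, then the finger opening in cm, from 0 to 8.54. A call has 1 to 12 rows; each row shifts and turns the pose as measured when the row begins, along the tool's axes as they then stand; what a row does not reach is not made up. A row lasts 1/12 s, in which the tool goes at most 41.7 mm and 7.16 degrees, less where a joint would pass 70% of its speed; a pose out of reach is approached as far as the arm can. A call is refused whole if a number of a shift passes 4.17 or a number of a turn 0.125, either way. A call with a gripper value outside its range is refused whole. The fingers move at their own pace and stop on an object; "force" is the grip in N (left out, the last holds). Time passes only in rows, so rows that do not move let the fingers close. It gives the time, the measured TCP pose, the force and the opening at its end, in the units of the state.
- telemetry.get_obs(): the state, without advancing time (a new reading comes with each control period).
- eyes.camera(name): name is "side" or "top" or "wrist"; returns (picture, depth): 480x640x3 uint8, blue, green, red; 480x640 float32, m along the optical axis (not along the pixel's ray), 0 where there is no reading.
- eyes.calibration(name): a dict with "fx", "fy", "cx", "cy" (pixels), "rvec" (rotation vector, rad) and "tvec" (3), from world to camera coordinates, as OpenCV has them. Camera axes: x right, y down, z forward; pixel columns grow to the right and rows downward; lengths in m; the calibration is good to about 2 mm. A picture is of the moment at which its call begins: read the wrist's pose just before it. calibration takes no time and is no camera call; for the wrist camera it gives the pose at the moment of the call.
- order.hand_in(): hands the job in, once; it reports no verdict.
The state is a dict: "clock": time; "joint_pos": joint angles; "joint_velocities": joint speeds; "tau": joint torques, N m; "position": TCP position; "ee_rot": TCP orientation; "ft_force": force on the tool from outside, world axes, zero at the start; "torque": the same for the moment, N m; "grip_width": opening from 0.0 (shut) to 1.0 (fully open).
Only numpy, scipy, OpenCV 4.12 (cv2) and the standard library are available. Lean on these libraries where they do the work, as an engineer would, in place of code of your own. Each camera call takes 0.05 s, during which the arm holds its last target. There are 200 camera calls.

## Working session

There is one attempt and no reset: what is moved stays moved. The work goes in short steps, Python scripts to look and compute and a tool call to move; the robot and the scene stay as the last step left them, time stands still between calls to the robot, and variables do not carry over. Pictures are saved under pics/ and viewed, about 8 in all and at most 12, crops included, and the job is handed in when it is done.

Besides the shell and the picture viewer there is one more tool, called after "Call:" in YAML: its name, and indented under it one key for each argument. servo_tool: Moves the arm, as the interface text tells. Its arguments: {"type":"object","properties":{"deltas":{"type":"array"},"force":{"type":"number"}},"required":["deltas"]}

```bash
ls; mkdir -p pics
python3 - <<'E'
from workcell import telemetry, eyes, order
import cv2,numpy as np
o=telemetry.get_obs();print({k:np.round(v,3) for k,v in o.items()})
ims={}
for n in("side","top","wrist"):
    p,d=eyes.camera(n);c=eyes.calibration(n)
    cv2.imwrite(f"pics/{n}0.png",p);np.savez(f"pics/{n}0.npz",p=p,d=d,**c)
    R=cv2.Rodrigues(np.array(c["rvec"],float))[0];print(n,c["fx"],c["fy"],c["cx"],c["cy"],"cam pos",np.round(-R.T@np.array(c["tvec"]).ravel(),3),np.round(R,2).tolist())
E
```

```text
pics
{'clock': np.float64(0.0), 'joint_pos': array([ 1.104,  0.333, -0.065,  1.461,  0.022,  1.35 , -0.089]), 'joint_velocities': array([-0.   ,  0.001, -0.   , -0.001, -0.   ,  0.001,  0.   ]), 'tau': array([ 1.0000e-03, -6.2545e+01,  5.0000e-02, -3.9160e+01,  1.6000e-02,
        1.0000e-02,  0.0000e+00]), 'position': array([ 0.268, -0.564,  0.199]), 'ee_rot': array([ 0.845, -0.534, -0.001, -0.   ]), 'ft_force': array([ 0.282, -0.186,  1.183]), 'torque': array([-0.011, -0.017, -0.022]), 'grip_width': np.float64(1.002)}
side 473.19550554738214 473.19550554738214 318.1196689521565 247.52602038137135 cam pos [-0.068  1.013  0.996] [[-0.86, -0.51, -0.02], [-0.28, 0.49, -0.82], [0.43, -0.71, -0.57]]
top 600.1414086248991 600.1414086248991 325.2535415392471 244.6256067324458 cam pos [ 0.444 -0.014  1.858] [[-0.03, -1.0, 0.02], [-1.0, 0.03, -0.06], [0.06, -0.02, -1.0]]
wrist 381.9329629250471 381.9329629250471 317.3783932962564 236.05751353569252 cam pos [ 0.343 -0.528  0.374] [[0.43, -0.9, -0.0], [-0.86, -0.41, 0.32], [-0.29, -0.14, -0.95]]
```

View pics/top0.png

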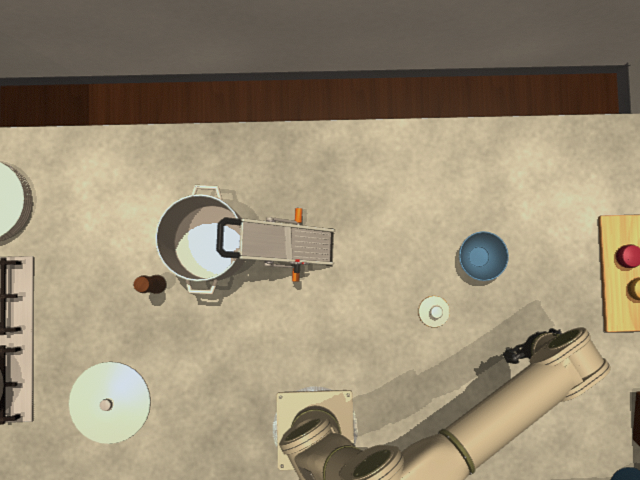

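View pics/side0.png

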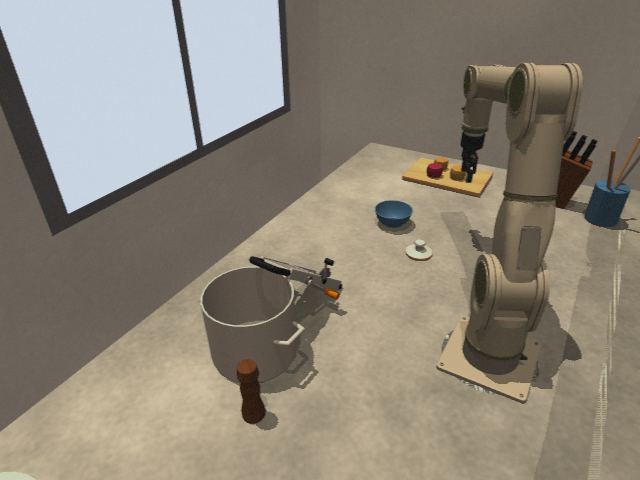

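```bash
cat > h.py <<'E'
from workcell import telemetry, eyes, order
import cv2,numpy as np
from scipy.spatial.transform import Rotation as Ro
def load(f):
    z=np.load(f);return z
def cloud(z):
    R=cv2.Rodrigues(z["rvec"].astype(float))[0];t=z["tvec"].ravel()
    v,u=np.mgrid[0:480,0:640];d=z["d"]
    P=np.stack([(u-z["cx"])/z["fx"]*d,(v-z["cy"])/z["fy"]*d,d],-1)
    return (P-t)@R   # world
def snap(n,f):
    c=eyes.calibration(n);p,d=eyes.camera(n);cv2.imwrite(f"pics/{f}.png",p);np.savez(f"pics/{f}.npz",p=p,d=d,**c);return np.load(f"pics/{f}.npz")
def proj(z,P):
    K=np.array([[z["fx"],0,z["cx"]],[0,z["fy"],z["cy"]],[0,0,1]],float)
    return cv2.projectPoints(np.array(P,float).reshape(-1,3),z["rvec"].astype(float),z["tvec"].astype(float),K,None)[0].reshape(-1,2)
E
python3 - <<'E'
from h import *
from scipy.optimize import least_squares
z=load("pics/top0.npz");W=cloud(z);p=z["p"]
s=load("pics/side0.npz");S=cloud(s)
# pot rim
for nm,Wc,reg in(("top",W,(slice(180,300),slice(150,245))),("side",S,(slice(250,400),slice(190,310)))):
    Q=Wc[reg].reshape(-1,3);m=(Q[:,2]>.200)&(Q[:,2]<.216);Q=Q[m]
    f=least_squares(lambda a:np.hypot(Q[:,0]-a[0],Q[:,1]-a[1])-.1175,[np.mean(Q[:,0]),np.mean(Q[:,1])],loss='soft_l1',f_scale=.003)
    print(nm,len(Q),f.x,np.median(abs(f.fun)),"maxz",np.percentile(Q[:,2],95))
# deck
D=W[228:260,248:285].reshape(-1,3);c=D.mean(0);U,Sg,Vt=np.linalg.svd(D-c,full_matrices=False)
n=Vt[2]*np.sign(Vt[2][2]);print("deck c",c,"n",n,"tilt",np.degrees(np.arccos(n[2])),Sg/np.sqrt(len(D)),"yaw",np.degrees(np.arctan2(n[0],-n[1])))
# orange
hsv=cv2.cvtColor(p,cv2.COLOR_BGR2HSV)
m=((hsv[...,0]<18)&(hsv[...,1]>180)&(hsv[...,2]>120));m[:190]=0;m[300:]=0;m[:,:280]=0;m[:,320:]=0
nn,l,st,ce=cv2.connectedComponentsWithStats(m.astype(np.uint8))
for i in range(1,nn):
    if st[i,4]>15: print("orange",st[i],ce[i],W[l==i].mean(0),W[l==i].min(0),W[l==i].max(0))
for nm,u,v in(("bowl",483,256),("guard",434,312),("mill",150,284)): print(nm,W[v,u])
a=cv2.resize(p[170:310,140:350],None,fx=3.5,fy=3.5,interpolation=cv2.INTER_CUBIC)
b=cv2.resize(s["p"][235:315,230:360],None,fx=5,fy=5,interpolation=cv2.INTER_CUBIC)
cv2.imwrite("pics/c1.png",a);cv2.imwrite("pics/c2.png",b)
E
```

```text
top 488 [0.57683878 0.30274202] 0.001492133304380125 maxz 0.21422953182422252
side 867 [0.5748951  0.30463996] 0.0015906013982897593 maxz 0.21185158185966382
deck c [0.55547438 0.12075459 0.19227327] n [ 0.99734178 -0.03070027  0.06608221] tilt 86.2110073823809 [0.13981798 0.02930286 0.02574149] yaw 88.23687275619355
orange [295 208   7  15  80] [298.075  215.1625] [0.64349965 0.03275379 0.09519036] [ 0.44424924 -0.01370054  0.05938185] [0.66751659 0.0431477  1.85784802]
orange [293 271   5  10  41] [294.85365854 276.34146341] [0.46359178 0.04719026 0.07420475] [0.45259181 0.04053337 0.06425364] [0.47972909 0.05295267 0.08377036]
bowl [ 5.12128209e-01 -5.36522314e-01  3.03565435e-04]
guard [ 0.34564258 -0.36787706  0.04737247]
mill [0.45188632 0.44957935 0.16667034]
```

View pics/c1.png

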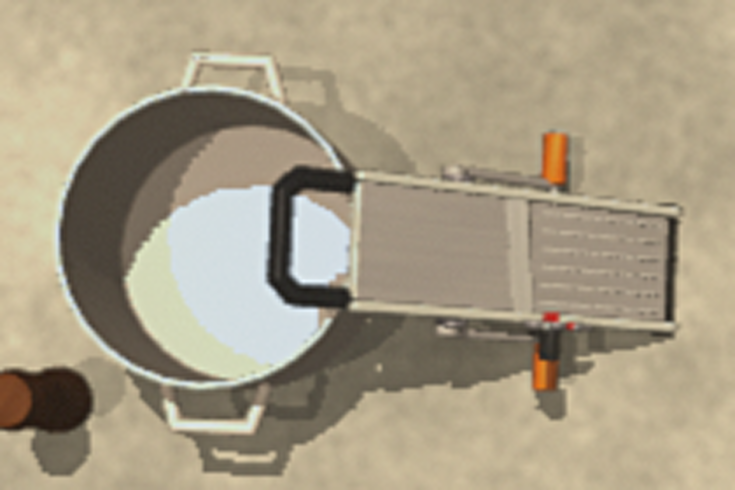

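```bash
cat >> h.py <<'E'
def Mpose(px,py,yaw,tilt=np.radians(40),dist=.356,dx=0,toe=None):
    Rp=Ro.from_euler('z',yaw).as_matrix();R=Rp@Ro.from_euler('x',tilt).as_matrix()
    if toe is None: toe=np.array([px,py,0])+Rp@[dx,-dist,.010]
    o=toe-R@[0,.010,.010]
    return R,o
E
python3 - <<'E'
from h import *
from scipy.optimize import least_squares
z=load("pics/top0.npz");s=load("pics/side0.npz")
def knob(a): return [-.073,.150+.07*np.sin(.55-a),.018+.07*np.cos(.55-a)]
M=np.array([[0,.4,.024],[.100,.121,-.0],[-.055,0,.03],[.055,0,.03],knob(0),[0,.34,.03]])
ob=np.array([[221,238.6],[298.6,213.5],[332.9,264.3],[334.3,230],[296.9,267.7],[241.5,239.3]])
lug=np.array([[.156,0,.14],[-.156,0,.14]]);lo=np.array([[140+233/3.5,170+53/3.5],[140+213/3.5,170+432/3.5]])
def f(a):
    R,o=Mpose(.576,.3037,a[0],dist=a[1],dx=a[2])
    return np.r_[(proj(z,M@R.T+o)-ob).ravel(),(np.array([a[1]-.356])/.003)]
r=least_squares(f,[0,.356,0]);print(np.degrees(r.x[0]),r.x,r.fun.round(1))
def g(a):
    Rp=Ro.from_euler('z',a[0]).as_matrix();return (proj(z,lug@Rp.T+[a[1],a[2],0])-lo).ravel()
q=least_squares(g,[0,.576,.3037]);print("lugs",np.degrees(q.x[0]),q.x,q.fun.round(1))
R,o=Mpose(.576,.3037,r.x[0],dist=r.x[1],dx=r.x[2])
for n,P in dict(handle=[0,.4,.015],knob0=knob(0),knob1=knob(.55),footR=[.088,.121,-.011],footL=[-.088,.121,-.011],toe=[0,.01,.01]).items():
    w=R@P+o;print(n,w.round(4),"top",proj(z,w).round(1),"side",proj(s,w).round(1))
E
```

```text
-3.000142147832887 [-0.05236236  0.35894206 -0.00572825] [-0.7 -0.2 -0.  -1.8  1.3  0.8  0.7 -0.7 -1.2  1.1 -0.7  0.6  1. ]
lugs -3.799842285557789 [-0.06631976  0.57649247  0.30285493] [ 0.  -0.2 -0.   0.2]
handle [0.567  0.2407 0.2645] top [[218.6 238.6]] side [[263.3 264.8]]
knob0 [0.4834 0.041  0.1754] top [[295.7 268.8]] side [[329.2 262.2]]
knob1 [0.4816 0.0064 0.1597] top [[308.1 269.3]] side [[335.4 260.6]]
footR [0.6445 0.0393 0.0653] top [[296.2 215.9]] side [[285.8 275. ]]
footL [0.4688 0.0485 0.0653] top [[294.5 274.6]] side [[332.2 294.1]]
toe [ 0.5515 -0.0545  0.01  ] top [[327.9 247.2]] side [[325.6 281.5]]
```

View pics/c2.png

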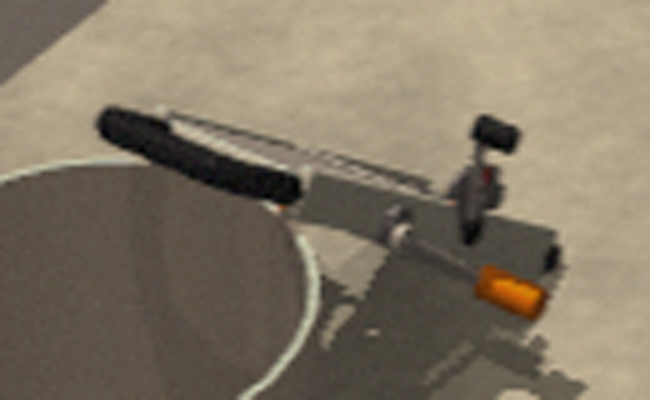

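Call:
servo_tool:
  deltas:
    - [[0, 0, -1.5], 0.1, 3]
    - [[0, 0, -1.5], 0.1, 3]
    - [[0, 0, -1.5], 0.1, 3]
    - [[0, 0, -1.5], 0.1, 3]
    - [[0, 0, -1], 0.1, 3]
    - [[-3.5, -1, 0], 0, 3]
    - [[-3.9, -1.1, 0], 0, 3]
    - [[-3.9, -1.1, 0], 0, 3]
    - [[-3.9, -1.1, 0], 0, 3]
    - [[-3.9, -1.1, 0], 0, 3]
    - [[-3.9, -1.1, 0], 0, 3]
    - [[-3.9, -1.1, 0], 0, 3]
  force: 20

```text
clock: 1.15
position: [0.362, -0.2997, 0.2662]
ee_rot: [-0.672, 0.741, 0.005, -0.001]
ft_force: [1.7, 0.4, -0.6]
grip_width: 0.347
```

```bash
cat >> h.py <<'E'
def todo(target,phi=None):
    o=telemetry.get_obs();R=Ro.from_quat(o["ee_rot"]).as_matrix();ph=np.degrees(np.arctan2(R[1,0],R[0,0]))
    print("t",round(float(o["clock"]),2),"pos",o["position"].round(4),"phi",ph.round(2),"F",np.round(o["ft_force"],1),"w",round(float(o["grip_width"])*8.54,2),"q",o["joint_pos"].round(2))
    if target is not None: print("tool cm",((np.array(target)-o["position"])@R*100).round(2), "z tool",R[:,2].round(3),"turn",None if phi is None else np.radians(ph-phi).round(3))
YAW=np.radians(-3.3)
Rm,om=Mpose(.576,.3037,YAW,dist=.358,dx=-.0057)
def knob(a,x=-.073): return Rm@[x,.150+.07*np.sin(.55-a),.018+.07*np.cos(.55-a)]+om
def leg(a,x=.088): return Rm@[x,.235-.114*np.cos(a)+.015*np.sin(a),.004-.114*np.sin(a)-.015*np.cos(a)]+om
def pt(*P): return Rm@np.array(P)+om
E
python3 -c "
from h import *
print(knob(0,-.077),knob(.55,-.077));todo(knob(0,-.077)+[0,0,.075],-93.3)"
```

```text
[0.47811201 0.04267458 0.17535202] [0.47611662 0.00806827 0.15974173]
t 1.15 pos [ 0.362  -0.2997  0.2662] phi -95.59 F [ 1.7  0.4 -0.6] w 2.96 q [ 0.8  -0.02 -0.2   1.73 -0.    1.45 -1.07]
tool cm [-35.2   -8.23   1.69] z tool [-0.009  0.006 -1.   ] turn -0.04
```

Call:
servo_tool:
  deltas:
    - [[-3.9, -0.9, 0.2], -0.02, 3]
    - [[-3.9, -0.9, 0.2], -0.02, 3]
    - [[-3.9, -0.9, 0.2], 0, 3]
    - [[-3.9, -0.9, 0.2], 0, 3]
    - [[-3.9, -0.9, 0.2], 0, 3]
    - [[-3.9, -0.9, 0.2], 0, 3]
    - [[-3.9, -0.9, 0.2], 0, 3]
    - [[-3.5, -0.9, 0.2], 0, 3]
    - [[-2, -0.7, 0], 0, 3]
    - [[0, 0, 0], 0, 3]

```text
clock: 1.98
position: [0.4614, 0.0463, 0.2504]
ee_rot: [-0.691, 0.723, 0.004, -0.001]
ft_force: [-0.6, -0.9, 0.6]
grip_width: 0.353
```

```bash
python3 -c "
from h import *
todo(knob(0,-.077)+[0,0,.075],-93.3)
w=snap('wrist','w1')
for n,P in dict(knob=knob(0),bar=pt(0,.4,.015),pivot=pt(-.057,.15,.018),footL=leg(0,-.088)).items(): print(n,proj(w,P).round(1))"
```

```text
t 1.98 pos [0.4614 0.0463 0.2504] phi -92.57 F [-0.6 -0.9  0.6] w 3.01 q [ 0.45 -0.02 -0.63  1.75 -0.02  1.41 -1.79]
tool cm [ 0.29 -1.69 -0.01] z tool [-0.007  0.005 -1.   ] turn 0.013
knob [[323.9 204.5]]
bar [[-193.1   71.3]]
pivot [[310.8 165.2]]
footL [[315.1 191.5]]
```

View pics/w1.png

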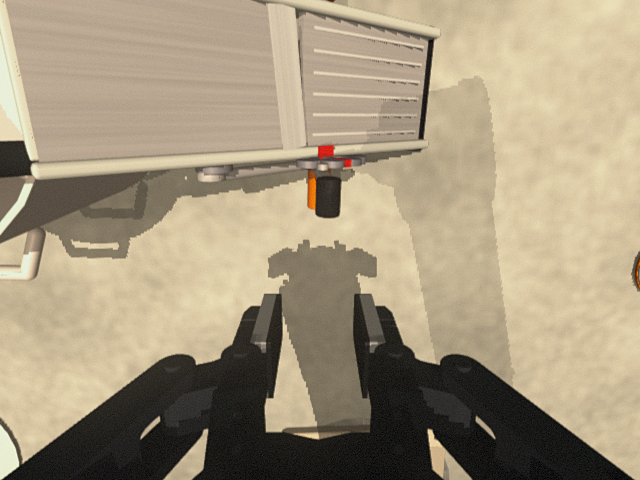

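Call:
servo_tool:
  deltas:
    - [[0.4, -1.9, 0], 0.013, 3]
    - [[0, 0, 0], 0, 3]
    - [[0, 0, 2], 0, 3]
    - [[0, 0, 2], 0, 3]
    - [[0, 0, 1], 0, 3]

```text
clock: 2.45
position: [0.4803, 0.035, 0.2003]
ee_rot: [-0.684, 0.729, 0.002, -0.001]
ft_force: [0.1, -0.0, -0.1]
grip_width: 0.357
```

```bash
python3 -c "
from h import *
todo([.481,.041,.163],-93.3)
w=snap('wrist','w2')"
```

```text
t 2.45 pos [0.4803 0.035  0.2003] phi -93.62 F [ 0.1 -0.  -0.1] w 3.05 q [ 0.45  0.06 -0.63  1.79  0.03  1.31 -1.82]
tool cm [-0.59 -0.05  3.73] z tool [-0.005  0.002 -1.   ] turn -0.006
```

View pics/w2.png

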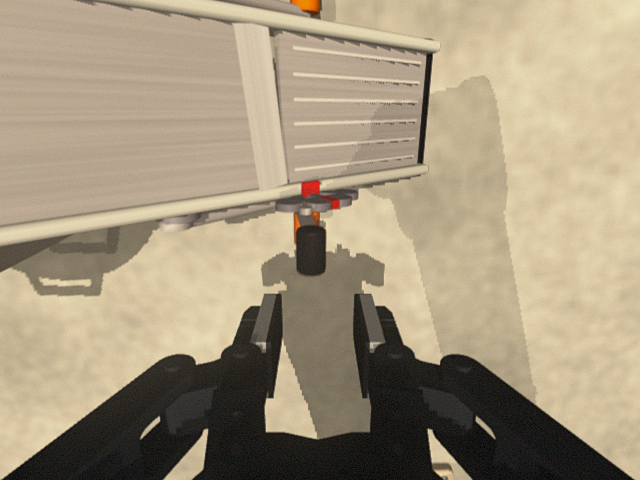

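Call:
servo_tool:
  deltas:
    - [[-0.4, 0, 1], 0, 3]
    - [[0, 0, 1.5], 0, 3]
    - [[0, 0, 1.2], 0, 3]
    - [[0, 0, 0], 0, 3]

```text
clock: 2.83
position: [0.4793, 0.0371, 0.1611]
ee_rot: [-0.683, 0.73, 0.002, -0.002]
ft_force: [-0.2, 0.5, -0.8]
grip_width: 0.355
```

```bash
python3 -c "
from h import *
todo([.480,-.003,.147],-93.3)"
```

```text
t 2.83 pos [0.4793 0.0371 0.1611] phi -93.84 F [-0.2  0.5 -0.8] w 3.03 q [ 0.44  0.09 -0.63  1.85  0.05  1.23 -1.85]
tool cm [ 4.   -0.34  1.4 ] z tool [-0.006  0.001 -1.   ] turn -0.009
```

Call:
servo_tool:
  deltas:
    - [[0.7, 0, 0.3], 0, 3]
    - [[0.7, 0, 0.3], 0, 3]
    - [[0.7, 0, 0.3], 0, 3]
    - [[0.7, 0, 0.3], 0, 3]
    - [[0.7, 0, 0.2], 0, 3]
    - [[0.3, 0, 0.1], 0, 3]
    - [[0, 0, 0], 0, 3]

```text
clock: 3.42
position: [0.4776, -0.0063, 0.1475]
ee_rot: [-0.682, 0.731, 0.001, -0.001]
ft_force: [-0.6, -1.1, -0.7]
grip_width: 0.35
```

```bash
python3 -c "
from h import *
todo([.480,-.003,.147],-93.3)"
```

```text
t 3.42 pos [ 0.4776 -0.0063  0.1475] phi -93.97 F [-0.6 -1.1 -0.7] w 2.99 q [ 0.49  0.09 -0.59  1.88  0.05  1.19 -1.76]
tool cm [-0.35 -0.21  0.05] z tool [-0.003 -0.    -1.   ] turn -0.012
```

Call:
servo_tool:
  deltas:
    - [[-0.5, 0, 0], 0, 3]
    - [[0, 0, -1.5], 0, 3]
    - [[0, 0, -2], 0, 3]
    - [[0, 0, -3], 0, 3]
    - [[0, 2, -3], 0, 3]
    - [[0, 0, 0], 0, 3]

```text
clock: 3.92
position: [0.4568, 0.0036, 0.2457]
ee_rot: [-0.683, 0.73, 0.003, -0.002]
ft_force: [1.7, 0.0, 0.4]
grip_width: 0.352
```

```bash
python3 -c "
from h import *
todo([.480,-.003,.147],-93.3)
w=snap('wrist','w3');t=snap('top','t3');s=snap('side','s3')
for n,P in dict(k0=knob(0),k1=knob(.55),k2=knob(1.1),piv=pt(-.057,.15,.018),corner=pt(-.055,0,.03)).items(): print(n,proj(w,P).round(),proj(t,P).round(),proj(s,P).round())
a=cv2.resize(w['p'][60:300,140:460],None,fx=1.5,fy=1.5,interpolation=2)
b=cv2.resize(s['p'][240:310,250:360],(480,305),interpolation=2)
c=np.zeros((360+305,480,3),np.uint8)
cv2.imwrite('pics/m3.png',np.vstack([a,b])[:600])"
```

```text
t 3.92 pos [0.4568 0.0036 0.2457] phi -93.83 F [1.7 0.  0.4] w 3.01 q [ 0.51 -0.03 -0.59  1.78 -0.02  1.4  -1.72]
tool cm [ 0.53 -2.42  9.85] z tool [-0.006  0.002 -1.   ] turn -0.009
k0 [[258. 204.]] [[295. 269.]] [[329. 263.]]
k1 [[311. 198.]] [[308. 270.]] [[336. 261.]]
k2 [[339. 188.]] [[315. 270.]] [[339. 266.]]
piv [[257. 164.]] [[293. 264.]] [[323. 281.]]
corner [[388. 149.]] [[334. 266.]] [[343. 282.]]
```

View pics/m3.png

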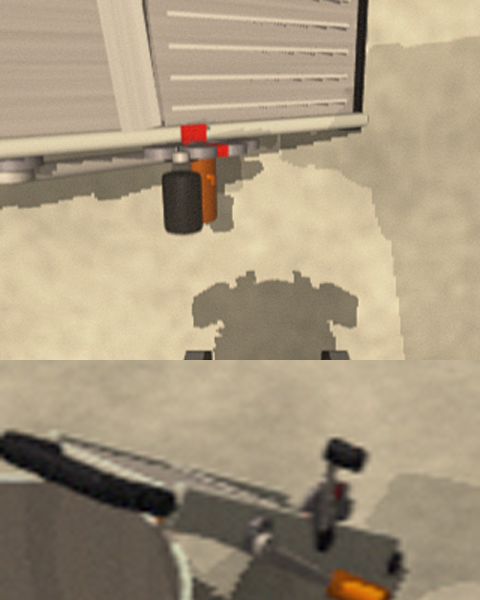

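```bash
python3 -c "
from h import *
for f,c in (('w1',(327,197)),('w2',(311,252)),('w3',(262,195))):
    z=load(f'pics/{f}.npz');W=cloud(z);u,v=c
    m=(W[...,2]>.15)&(W[...,2]<.2)&(z['p'].max(-1)<70);m[:v-40]=0;m[v+40:]=0;m[:,:u-30]=0;m[:,u+30:]=0
    Q=W[m];print(f,len(Q),Q.min(0).round(4),Q.max(0).round(4),np.median(Q,0).round(4))
z=load('pics/w2.npz')
print(proj(z,[.4803,.035,.2003]),proj(z,[.4803,.035,.1754]))
"
```

```text
w1 939 [0.4753 0.0313 0.1666] [0.5006 0.048  0.1855] [0.4892 0.0399 0.1826]
w2 1347 [0.4759 0.0314 0.1632] [0.501  0.0479 0.1856] [0.4906 0.0393 0.1825]
w3 967 [0.4763 0.0307 0.1607] [0.5008 0.0474 0.1854] [0.4897 0.0385 0.1823]
[[319.88102662 281.16914278]] [[319.64168254 262.12691505]]
```

```bash
python3 -c "
from h import *
for f,tcp in (('w2',(.4803,.035,.2003)),):
    z=load(f'pics/{f}.npz');W=cloud(z)-np.array(tcp)
    for u,v in ((275,296),(268,296),(262,310),(275,330),(275,390),(360,296),(368,296),(378,310),(250,312),(391,312)): print(u,v,W[v,u].round(4),z['d'][v,u])
"
```

```text
275 296 [0.0134 0.0172 0.0393] 0.15133695
268 296 [0.0135 0.02   0.0392] 0.15149729
262 310 [0.0135 0.0209 0.0501] 0.14111933
275 330 [0.0096 0.0156 0.058 ] 0.13483861
275 390 [-0.2352  0.0674 -0.2001] 0.45867965
360 296 [ 0.0115 -0.0164  0.0398] 0.15072472
368 296 [ 0.0104 -0.0197  0.0381] 0.15261595
378 310 [ 0.0061 -0.023   0.0421] 0.15021688
250 312 [0.0102 0.0265 0.0453] 0.14683609
391 312 [ 0.0065 -0.0276  0.0449] 0.14730993
```

```bash
python3 -c "
from h import *
z=load('pics/s3.npz');W=cloud(z)-np.array((.4568,.0036,.2457))
m=(abs(W[...,0])<.03)&(abs(W[...,1])<.04)&(W[...,2]>-.05)&(W[...,2]<.15)
Q=W[m];print(len(Q));o=np.argsort(Q[:,2]);print(Q[o[:12]].round(3)); print(proj(z,[.4568,.0036,.2457]))
v,u=np.nonzero(m);print(u.min(),u.max(),v.min(),v.max())
"
```

```text
523
[[ 0.01   0.016  0.028]
 [-0.008 -0.017  0.028]
 [ 0.002 -0.024  0.029]
 [-0.001  0.019  0.03 ]
 [ 0.006 -0.019  0.03 ]
 [-0.007  0.017  0.03 ]
 [ 0.001 -0.015  0.03 ]
 [-0.002 -0.016  0.031]
 [-0.005 -0.017  0.031]
 [ 0.005  0.019  0.031]
 [-0.     0.023  0.031]
 [-0.005  0.02   0.031]]
[[343.5700443  238.43293376]]
334 355 194 233
```

```bash
python3 -c "
from h import *
todo([.486,.0393,.135],-93.3)"
```

```text
t 4.07 pos [0.4564 0.0024 0.2403] phi -93.91 F [ 0.3  0.4 -0.4] w 2.99 q [ 0.5  -0.03 -0.59  1.78 -0.02  1.39 -1.72]
tool cm [-3.86 -2.83 10.5 ] z tool [-0.012  0.003 -1.   ] turn -0.011
```

Call:
servo_tool:
  deltas:
    - [[-2, -1.5, 0], -0.011, 3]
    - [[-1.8, -1.3, 0], 0, 3]
    - [[0, 0, 2], 0, 3]
    - [[0, 0, 2], 0, 3]
    - [[0, 0, 0.5], 0, 3]
    - [[0, 0, 0], 0, 3]

```text
clock: 4.57
position: [0.4858, 0.0414, 0.1876]
ee_rot: [-0.687, 0.727, 0.008, -0.006]
ft_force: [0.6, 0.1, 0.4]
grip_width: 0.358
```

```bash
python3 -c "
from h import *
todo([.486,.0393,.135],-93.3)"
```

```text
t 4.57 pos [0.4858 0.0414 0.1876] phi -93.23 F [0.6 0.1 0.4] w 3.06 q [ 0.44  0.1  -0.64  1.78  0.05  1.3  -1.84]
tool cm [ 0.23 -0.13  5.25] z tool [-0.02   0.004 -1.   ] turn 0.001
```

Call:
servo_tool:
  deltas:
    - [[0.2, -0.1, 1.2], 0, 3]
    - [[0, 0, 1.2], 0, 3]
    - [[0, 0, 1.2], 0, 3]
    - [[0, 0, 1.2], 0, 3]
    - [[0, 0, 0.2], 0, 3]
    - [[0, 0, 0], 0, 3]

```text
clock: 5.07
position: [0.4856, 0.0381, 0.1333]
ee_rot: [-0.686, 0.727, 0.009, -0.006]
ft_force: [0.4, -0.6, -0.3]
grip_width: 0.352
```

```bash
python3 -c "
from h import *
todo([.486,.0393,.135],-93.3)
w=snap('wrist','w4');s=snap('side','s4')
W=cloud(s)-telemetry.get_obs()['position']
m=(abs(W[...,0])<.03)&(abs(W[...,1])<.035)&(W[...,2]>.015)&(W[...,2]<.15);print(np.sort(W[m][:,2])[:20].round(3))
W=cloud(w);m=(W[...,2]>.16)&(W[...,2]<.187)&(w['p'].max(-1)<70)&(abs(W[...,0]-.49)<.02)&(abs(W[...,1]-.038)<.012);Q=W[m];print(len(Q),Q.min(0).round(4),Q.max(0).round(4))
"
```

```text
t 5.07 pos [0.4856 0.0381 0.1333] phi -93.35 F [ 0.4 -0.6 -0.3] w 3.01 q [ 0.43  0.15 -0.64  1.86  0.09  1.19 -1.87]
tool cm [-0.12 -0.03 -0.17] z tool [-0.021  0.004 -1.   ] turn -0.001
[0.016 0.016 0.017 0.018 0.018 0.019 0.02  0.032 0.033 0.033 0.034 0.035
 0.035 0.036 0.038 0.039 0.039 0.039 0.039 0.039]
2892 [0.4746 0.0309 0.1668] [0.5013 0.0488 0.1852]
```

Call:
servo_tool:
  deltas:
    - [[0.7, 0, 0.2], 0, 3]
    - [[0.7, 0, 0.2], 0, 3]
    - [[0.7, 0, 0.3], 0, 3]
    - [[0.7, 0, 0.3], 0, 3]
    - [[0.7, 0, 0.3], 0, 3]
    - [[0.2, 0, 0.1], 0, 3]
    - [[0, 0, 0], 0, 3]

```text
clock: 5.75
position: [0.4848, -0.0036, 0.1209]
ee_rot: [-0.686, 0.728, 0.007, -0.004]
ft_force: [-0.4, 1.5, -0.0]
grip_width: 0.349
```

```bash
cat >> h.py <<'E'
def findknob(w):
    W=cloud(w);m=(W[...,2]>.13)&(W[...,2]<.19)&(w['p'].max(-1)<70)&(W[...,0]>.473)&(W[...,0]<.505)&(W[...,1]>-.06)&(W[...,1]<.06);Q=W[m];print("knob",len(Q),Q.min(0).round(4),Q.max(0).round(4),np.median(Q,0).round(4), "exp0",knob(0).round(4),"exp1",knob(.55).round(4))
E
python3 -c "
from h import *
todo([.486,-.003,.119],-93.3)
"
```

```text
t 5.75 pos [ 0.4848 -0.0036  0.1209] phi -93.44 F [-0.4  1.5 -0. ] w 2.98 q [ 0.48  0.15 -0.61  1.88  0.08  1.16 -1.78]
tool cm [-0.06 -0.11  0.19] z tool [-0.015  0.004 -1.   ] turn -0.002
```

Call:
servo_tool:
  deltas:
    - [[-0.5, 0, 0], 0, 3]
    - [[0, 0, -1], 0, 3]
    - [[0, 0, -2], 0, 3]
    - [[0, 0, -3], 0, 3]
    - [[0, 0, -4], 0, 3]
    - [[0, 0, -3], 0, 3]
    - [[0, 0, 0], 0, 3]

```text
clock: 6.33
position: [0.4853, 0.004, 0.2585]
ee_rot: [-0.687, 0.727, 0.008, -0.005]
ft_force: [-0.2, -0.1, -0.5]
grip_width: 0.351
```

```bash
python3 -c "
from h import *
w=snap('wrist','w5');findknob(w);s=snap('side','s5');t=snap('top','t5')
todo(None)
cv2.imwrite('pics/m5.png',np.vstack([cv2.resize(w['p'][60:300,140:460],None,fx=1.5,fy=1.5,interpolation=2),cv2.resize(s['p'][240:310,250:360],(480,240),interpolation=2)]))
"
```

```text
knob 725 [ 0.4735 -0.0044  0.1526] [0.4984 0.0116 0.1688] [0.4877 0.0037 0.1659] exp0 [0.4821 0.0424 0.1754] exp1 [0.4801 0.0078 0.1597]
t 6.48 pos [0.4831 0.0036 0.2524] phi -93.22 F [ 0.4 -0.2 -0.6] w 2.99 q [ 0.5   0.05 -0.61  1.69  0.02  1.44 -1.74]
```

View pics/m5.png

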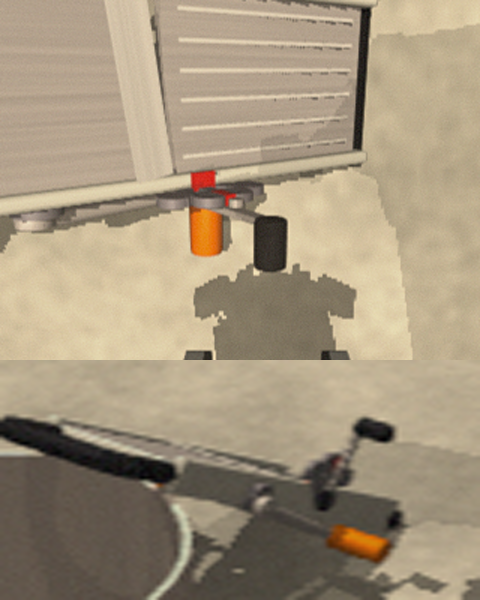

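Call:
servo_tool:
  deltas:
    - [[0.3, -3, 0], 0, 0]
    - [[0.3, -3.5, 0], 0, 0]
    - [[0.2, -3.5, 0], 0, 0]
    - [[0, -3.5, 0], 0, 0]
    - [[0, -2.5, 0], 0, 0]
    - [[0, -0.5, 0], 0, 0]
    - [[0, 0, 0], 0, 0]

```text
clock: 7.07
position: [0.6485, -0.0139, 0.2357]
ee_rot: [-0.687, 0.726, 0.015, -0.015]
ft_force: [-0.6, -0.1, -0.2]
grip_width: 0.0
```

```bash
cat >> h.py <<'E'
om=om+[.006,-.003,0]
def tips(s):
    o=telemetry.get_obs();R=Ro.from_quat(o["ee_rot"]).as_matrix();T=(cloud(s)-o['position'])@R
    m=(abs(T[...,0])<.04)&(abs(T[...,1])<.035)&(T[...,2]<.01)&(T[...,2]>-.12);Q=T[m];Q=Q[np.argsort(-Q[:,2])]
    print("tips tool frame",Q[:6].round(4).tolist());B=Q[Q[:,2]>Q[5,2]-.015];print("x",B[:,0].min().round(4),B[:,0].max().round(4),"y",B[:,1].min().round(4),B[:,1].max().round(4))
E
python3 -c "
from h import *
s=snap('side','s6');w=snap('wrist','w6');t=snap('top','t6');todo(None);tips(s);tips(w);tips(t)
for f in ('t6','w6','w5','s5'):
    z=load(f'pics/{f}.npz');W=cloud(z);h=cv2.cvtColor(z['p'],cv2.COLOR_BGR2HSV)
    m=(h[...,0]<18)&(h[...,1]>180)&(h[...,2]>110)&(abs(W[...,2]-.065)<.03)&(abs(W[...,1]-.04)<.05)
    for lo,hi in((.4,.55),(.55,.75)):
        k=m&(W[...,0]>lo)&(W[...,0]<hi)
        if k.sum()>5: print(f,k.sum(),W[k].min(0).round(4),W[k].max(0).round(4),np.median(W[k],0).round(4))
for a in(0,.25,.5,.7,1.13): print(a,leg(a,.088).round(4),leg(a,-.088).round(4))
"
```

```text
t 7.22 pos [ 0.6472 -0.0141  0.2376] phi -93.17 F [-0.6  0.5  1. ] w -0.03 q [ 0.35  0.46 -0.58  1.26  0.24  1.53 -1.83]
tips tool frame [[-0.005, 0.0006, -0.0317], [-0.0048, -0.0109, -0.0321], [-0.0088, -0.0001, -0.0334], [0.0034, 0.0098, -0.0335], [-0.0079, 0.0069, -0.0348], [-0.0032, 0.0035, -0.0351]]
x -0.0164 0.0052 y -0.0109 0.0126
tips tool frame [[-0.0039, -0.0121, -0.0344], [-0.0059, -0.0122, -0.0346], [-0.0055, -0.0122, -0.0346], [0.0049, -0.0122, -0.0347], [-0.0019, -0.0123, -0.0348], [-0.0027, -0.0123, -0.0348]]
x -0.0148 0.0123 y -0.0136 -0.0073
tips tool frame []Traceback (most recent call last):
  File "<string>", line 3, in <module>
    s=snap('side','s6');w=snap('wrist','w6');t=snap('top','t6');todo(None);tips(s);tips(w);tips(t)
                                                                                           ~~~~^^^
  File "h.py", line 36, in tips
    print("tips tool frame",Q[:6].round(4).tolist());B=Q[Q[:,2]>Q[5,2]-.015];print("x",B[:,0].min().round(4),B[:,0].max().round(4),"y",B[:,1].min().round(4),B[:,1].max().round(4))
                                                                ~^^^^^
IndexError: index 5 is out of bounds for axis 0 with size 0
```

```bash
python3 -c "
from h import *
for f in ('t6','w6','w5','s5'):
    z=load(f'pics/{f}.npz');W=cloud(z);h=cv2.cvtColor(z['p'],cv2.COLOR_BGR2HSV)
    m=(h[...,0]<18)&(h[...,1]>180)&(h[...,2]>110)&(abs(W[...,2]-.065)<.03)&(abs(W[...,1]-.04)<.05)
    for lo,hi in((.4,.55),(.55,.75)):
        k=m&(W[...,0]>lo)&(W[...,0]<hi)
        if k.sum()>5: print(f,k.sum(),W[k].min(0).round(4),W[k].max(0).round(4),np.median(W[k],0).round(4))
for a in(0,.25,.5,.7,1.13): print(a,leg(a,.088).round(4),leg(a,-.088).round(4))
"
```

```text
t6 80 [0.4525 0.0371 0.0643] [0.4913 0.053  0.0879] [0.4705 0.0441 0.0751]
t6 39 [0.6273 0.0308 0.0626] [0.6637 0.043  0.0843] [0.6405 0.0369 0.076 ]
w6 1004 [0.6273 0.023  0.0622] [0.6713 0.0455 0.0779] [0.6507 0.0334 0.0744]
w5 604 [0.453  0.0359 0.0683] [0.4854 0.0574 0.0781] [0.4686 0.0464 0.0749]
w5 632 [0.627  0.0243 0.0673] [0.6513 0.0459 0.078 ] [0.6387 0.0326 0.0743]
s5 68 [0.4503 0.0346 0.0617] [0.492  0.0578 0.0794] [0.4695 0.0513 0.0735]
0 [0.6492 0.0369 0.0653] [0.4735 0.0471 0.0653]
0.25 [0.6506 0.0603 0.0487] [0.4749 0.0704 0.0487]
0.5 [0.6521 0.087  0.0384] [0.4764 0.0971 0.0384]
0.7 [0.6534 0.1097 0.0351] [0.4777 0.1198 0.0351]
1.13 [0.6562 0.1579 0.0436] [0.4805 0.1681 0.0436]
```

```bash
python3 -c "
from h import *
todo([.67,.008,.1],-93.3)"
```

```text
t 7.22 pos [ 0.6472 -0.0141  0.2376] phi -93.17 F [-0.6  0.5  1. ] w -0.03 q [ 0.35  0.46 -0.58  1.26  0.24  1.53 -1.83]
tool cm [-2.36 -2.71 13.66] z tool [-0.041  0.    -0.999] turn 0.002
```

Call:
servo_tool:
  deltas:
    - [[-1.2, -1.4, 0], 0, 0]
    - [[-1.2, -1.3, 0], 0, 0]
    - [[0, 0, 2.5], 0, 0]
    - [[0, 0, 3], 0, 0]
    - [[0, 0, 3], 0, 0]
    - [[0, 0, 2.5], 0, 0]
    - [[0, 0, 0], 0, 0]

```text
clock: 7.8
position: [0.6677, 0.0094, 0.1315]
ee_rot: [-0.688, 0.726, 0.009, -0.012]
ft_force: [-1.4, -0.0, -0.6]
grip_width: 0.001
```

```bash
python3 -c "
from h import *
todo([.67,.009,.036],-93.3)"
```

```text
t 7.8 pos [0.6677 0.0094 0.1315] phi -93.11 F [-1.4 -0.  -0.6] w 0.01 q [ 0.31  0.55 -0.57  1.36  0.29  1.34 -1.89]
tool cm [-0.02 -0.52  9.54] z tool [-0.03  -0.003 -1.   ] turn 0.003
```

Call:
servo_tool:
  deltas:
    - [[0, -0.5, 2], 0, 0]
    - [[0, 0, 2.5], 0, 0]
    - [[0, 0, 2], 0, 0]
    - [[0, 0, 0], 0, 0]

```text
clock: 8.13
position: [0.6705, 0.0083, 0.0727]
ee_rot: [-0.688, 0.726, 0.006, -0.01]
ft_force: [-0.1, -0.8, -0.7]
grip_width: 0.002
```

```bash
python3 -c "
from h import *
w=snap('wrist','w7');todo([.67,.009,.036],-93.3);tips(w)
W=cloud(w);h=cv2.cvtColor(w['p'],cv2.COLOR_BGR2HSV)
m=(h[...,0]<18)&(h[...,1]>180)&(h[...,2]>110)&(abs(W[...,2]-.065)<.03)&(abs(W[...,1]-.04)<.05)&(W[...,0]>.6);print(W[m].min(0),W[m].max(0));cv2.imwrite('pics/w7.png',w['p'])"
```

```text
t 8.18 pos [0.6717 0.0086 0.0751] phi -93.12 F [1.5 0.6 0.9] w 0.0 q [ 0.3   0.6  -0.55  1.42  0.32  1.23 -1.91]
tool cm [-0.06  0.09  3.92] z tool [-0.021 -0.005 -1.   ] turn 0.003
tips tool frame [[-0.02, 0.0023, 0.01], [-0.0145, 0.0169, 0.01], [-0.0268, 0.0017, 0.01], [-0.0144, 0.0121, 0.01], [-0.0194, 0.0022, 0.01], [-0.0226, 0.0017, 0.01]]
x -0.0361 -0.0142 y 0.0011 0.035
[0.6283649  0.02334365 0.05777376] [0.67202264 0.04652203 0.07762225]
```

View pics/w7.png

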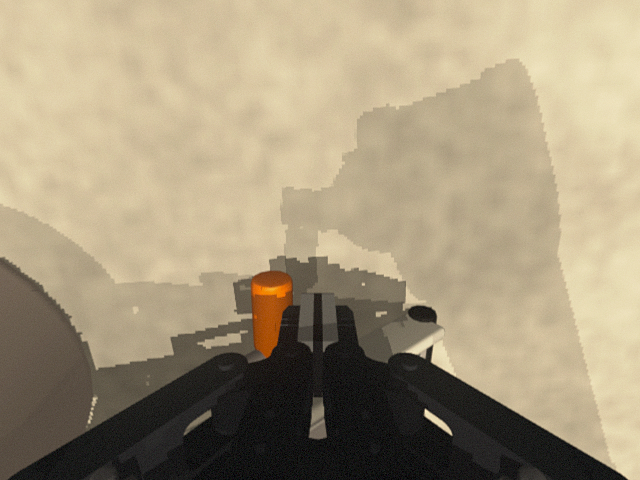

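Call:
servo_tool:
  deltas:
    - [[0, 0, 1.5], 0, 0]
    - [[0, 0, 1.5], 0, 0]
    - [[0, 0, 1.5], 0, 0]
    - [[0, 0, 0.4], 0, 0]
    - [[0, 0, 0], 0, 0]

```text
clock: 8.6
position: [0.6744, 0.0083, 0.0314]
ee_rot: [-0.687, 0.726, 0.002, -0.005]
ft_force: [-1.2, 0.6, 0.6]
grip_width: 0.001
```

```bash
python3 -c "
from h import *
todo([.67,.034,.0055],-93.3)"
```

```text
t 8.6 pos [0.6744 0.0083 0.0314] phi -93.17 F [-1.2  0.6  0.6] w 0.01 q [ 0.3   0.64 -0.54  1.46  0.35  1.15 -1.93]
tool cm [-2.55  0.55  2.58] z tool [-0.01  -0.005 -1.   ] turn 0.002
```

Call:
servo_tool:
  deltas:
    - [[0, 0.5, 0.5], 0, 0]
    - [[-0.5, 0, 0.1], 0, 0]
    - [[-0.6, 0, 0.5], 0, 0]
    - [[-0.6, 0, 0.5], 0, 0]
    - [[-0.6, 0, 0.5], 0, 0]
    - [[-0.5, 0, 0.4], 0, 0]
    - [[0, 0, 0], 0, 0]

```text
clock: 9.18
position: [0.6709, 0.0386, 0.005]
ee_rot: [-0.687, 0.727, 0.001, -0.005]
ft_force: [-1.0, -1.0, -0.1]
grip_width: 0.003
```

```bash
python3 -c "
from h import *
todo([.67,.060,-.008],-93.3)
w=snap('wrist','w8')
W=cloud(w);h=cv2.cvtColor(w['p'],cv2.COLOR_BGR2HSV)
m=(h[...,0]<18)&(h[...,1]>180)&(h[...,2]>110)&(W[...,2]<.1)&(abs(W[...,1]-.08)<.1)&(W[...,0]>.6);print(W[m].min(0),W[m].max(0))"
```

```text
t 9.18 pos [0.6709 0.0386 0.005 ] phi -93.22 F [-1.  -1.  -0.1] w 0.02 q [ 0.25  0.66 -0.54  1.48  0.36  1.11 -1.99]
tool cm [-2.14  0.2   1.29] z tool [-0.009 -0.006 -1.   ] turn 0.001
[0.66172214 0.05588758 0.03777082] [0.6732053  0.07393821 0.05712056]
```

Call:
servo_tool:
  deltas:
    - [[-0.6, 0.1, 0.3], 0, 0]
    - [[-0.6, 0, 0.3], 0, 0]
    - [[-0.6, 0, 0.3], 0, 0]
    - [[-0.6, 0, 0.2], 0, 0]
    - [[-0.6, 0, 0.1], 0, 0]
    - [[-0.6, 0, 0.1], 0, 0]
    - [[-0.5, 0, 0], 0, 0]
    - [[0, 0, 0], 0, 0]

```text
clock: 9.9
position: [0.6725, 0.0854, -0.0088]
ee_rot: [-0.687, 0.726, 0.001, -0.005]
ft_force: [-0.9, 0.6, 0.1]
grip_width: 0.001
```

```bash
cat >> h.py <<'E'
def feet(w):
    W=cloud(w);h=cv2.cvtColor(w['p'],cv2.COLOR_BGR2HSV)
    m=(h[...,0]<18)&(h[...,1]>180)&(h[...,2]>90)&(W[...,2]<.1)&(W[...,2]>.01)&(abs(W[...,1]-.05)<.2)&(W[...,0]>.4)&(W[...,0]<.7)
    for k in (m&(W[...,0]<.55),m&(W[...,0]>.55)):
        if k.sum()>3: print("feet",k.sum(),W[k].min(0).round(4),W[k].max(0).round(4),np.median(W[k],0).round(4))
E
python3 -c "
from h import *
todo([.67,.060,-.008],-93.3)
for n in('wrist','side'): feet(snap(n,n+'9'))
findknob(snap('top','t9'))
for a in(.5,.7,1.13): print(a,leg(a,.088).round(4),leg(a,-.088).round(4))"
```

```text
t 9.9 pos [ 0.6725  0.0854 -0.0088] phi -93.15 F [-0.9  0.6  0.1] w 0.01 q [ 0.18  0.69 -0.54  1.47  0.38  1.09 -2.06]
tool cm [ 2.55  0.12 -0.07] z tool [-0.008 -0.005 -1.   ] turn 0.003
feet 4247 [0.617  0.1301 0.0108] [0.6898 0.1938 0.0921] [0.6725 0.1533 0.051 ]
feet 88 [0.4572 0.1597 0.0406] [0.5005 0.1814 0.0579] [0.4774 0.1734 0.0518]Traceback (most recent call last):
  File "<string>", line 5, in <module>
    findknob(snap('top','t9'))
    ~~~~~~~~^^^^^^^^^^^^^^^^^^
  File "h.py", line 31, in findknob
    W=cloud(w);m=(W[...,2]>.13)&(W[...,2]<.19)&(w['p'].max(-1)<70)&(W[...,0]>.473)&(W[...,0]<.505)&(W[...,1]>-.06)&(W[...,1]<.06);Q=W[m];print("knob",len(Q),Q.min(0).round(4),Q.max(0).round(4),np.median(Q,0).round(4), "exp0",knob(0).round(4),"exp1",knob(.55).round(4))
                                                                                                                                                             ~~~~~^^^
    return umr_minimum(a, axis, None, out, keepdims, initial, where)
ValueError: zero-size array to reduction operation minimum which has no identity
```

Call:
servo_tool:
  deltas:
    - [[2, -1, 0], 0, 0]
    - [[0, 0, -3], 0, 0]
    - [[0, 0, -4], 0, 0]
    - [[0, 0, -4], 0, 5]
    - [[0, 0, -4], 0, 5]
    - [[0, 0, -4], 0, 5]
    - [[0, 0, -4], 0, 5]
    - [[0, 0, -4], 0, 5]
    - [[0, 0, -4], 0, 5]
    - [[0, 0, -1], 0, 5]
    - [[0, 0, 0], 0, 5]

```text
clock: 10.97
position: [0.6828, 0.0546, 0.3239]
ee_rot: [-0.683, 0.73, 0.001, -0.008]
ft_force: [-0.0, -0.6, -0.3]
grip_width: 0.588
```

```bash
python3 -c "
from h import *
print(pt(0,.4,.015));todo(pt(0,.4,.015)+[-.03,0,.04],-93.3)"
```

```text
[0.5727142  0.23867507 0.26451739]
t 10.97 pos [0.6828 0.0546 0.3239] phi -93.81 F [-0.  -0.6 -0.3] w 5.02 q [ 0.18  0.52 -0.58  1.    0.28  1.7  -1.93]
tool cm [-17.45  15.18   1.95] z tool [-0.012 -0.009 -1.   ] turn -0.009
```

Move above and short of the bar (so the camera sees it), then look.

Call:
servo_tool:
  deltas:
    - [[-3, 2.6, 0], -0.009, 5]
    - [[-3, 2.6, 0], 0, 5]
    - [[-3, 2.6, 0], 0, 5]
    - [[-3, 2.6, 0], 0, 5]
    - [[-3, 2.6, 0], 0, 5]
    - [[-2.2, 1.8, 0], 0, 5]
    - [[0, 0, 0], 0, 5]

```text
clock: 11.55
position: [0.5404, 0.2356, 0.3152]
ee_rot: [-0.682, 0.731, 0.001, -0.011]
ft_force: [-0.3, 1.2, 0.1]
grip_width: 0.586
```

```bash
cat >> h.py <<'E'
def bar(w):
    W=cloud(w);m=(W[...,2]>.245)&(W[...,2]<.285)&(w['p'].max(-1)<80)&(abs(W[...,0]-.5727)<.03)&(abs(W[...,1]-.2387)<.03);Q=W[m]
    print("bar",len(Q),Q.min(0).round(4),Q.max(0).round(4),np.median(Q,0).round(4))
    t=Q[Q[:,2]>Q[:,2].max()-.003];print("crest",np.median(t,0).round(4), "yaw",np.degrees(np.polyfit(t[:,0],t[:,1],1)[0]).round(2))
E
python3 -c "
from h import *
w=snap('wrist','w10');todo(pt(0,.4,.015),-93.3);bar(w);tips(w)
w=snap('top','t10');feet(w)
try: findknob(w)
except Exception as e: print(e)"
```

```text
t 11.6 pos [0.542  0.2332 0.3149] phi -94.07 F [-0.1  0.1 -0.3] w 5.02 q [ 0.04  0.31 -0.68  1.31  0.2   1.61 -2.26]
tool cm [-0.84 -3.1   4.98] z tool [-0.017 -0.015 -1.   ] turn -0.013
bar 2845 [0.5427 0.2291 0.2614] [0.6027 0.2505 0.2749] [0.5745 0.2392 0.2716]
crest [0.5747 0.2397 0.2726] yaw -3.53
tips tool frame [[0.0219, 0.0043, -0.0357], [0.0216, 0.0008, -0.036], [0.0217, -0.0062, -0.0361], [0.0216, 0.0002, -0.0361], [0.0217, -0.0058, -0.0363], [-0.0285, 0.0007, -0.0364]]
x -0.04 0.035 y -0.0111 0.0119
feet 80 [0.4588 0.1579 0.0387] [0.4983 0.1767 0.0655] [0.477  0.1668 0.0529]
feet 74 [0.6389 0.1457 0.0398] [0.6733 0.1646 0.0625] [0.6558 0.1546 0.0518]
knob 50 [ 0.4736 -0.005   0.1574] [0.4965 0.0096 0.1755] [0.485  0.0035 0.1638] exp0 [0.4881 0.0394 0.1754] exp1 [0.4861 0.0048 0.1597]
```

View pics/w10.png

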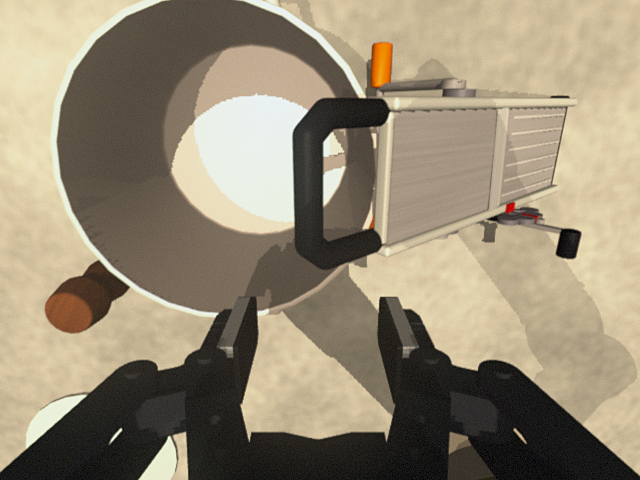

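Call:
servo_tool:
  deltas:
    - [[-0.4, -1.6, 0], -0.01, 5]
    - [[-0.3, -1.6, 0], 0, 5]
    - [[0, 0, 2.5], 0, 5]
    - [[0, 0, 2.5], 0, 5]
    - [[0, 0, 1], 0, 5]
    - [[0, 0, 0], 0, 5]

```text
clock: 12.15
position: [0.5828, 0.2228, 0.2475]
ee_rot: [-0.678, 0.734, -0.001, -0.014]
ft_force: [0.2, 0.2, -0.6]
grip_width: 0.585
```

```bash
python3 -c "
from h import *
todo([.574,.239,.214],-93.5)"
```

```text
t 12.15 pos [0.5828 0.2228 0.2475] phi -94.53 F [ 0.2  0.2 -0.6] w 5.0 q [ 0.03  0.4  -0.66  1.33  0.25  1.51 -2.26]
tool cm [-1.62  0.95  3.34] z tool [-0.018 -0.021 -1.   ] turn -0.018
```

Call:
servo_tool:
  deltas:
    - [[-1.5, 0.9, -0.3], -0.018, 5]
    - [[-0.2, 0, 0], 0, 5]
    - [[0, 0, 0], 0, 5]

```text
clock: 12.4
position: [0.5764, 0.2376, 0.2507]
ee_rot: [-0.683, 0.73, -0.002, -0.015]
ft_force: [-0.5, -0.4, -0.1]
grip_width: 0.588
```

```bash
python3 -c "
from h import *
todo([.574,.239,.214],-93.5)"
```

```text
t 12.4 pos [0.5764 0.2376 0.2507] phi -93.76 F [-0.5 -0.4 -0.1] w 5.02 q [ 0.01  0.41 -0.67  1.33  0.25  1.52 -2.27]
tool cm [-0.21  0.19  3.67] z tool [-0.019 -0.022 -1.   ] turn -0.005
```

Call:
servo_tool:
  deltas:
    - [[-0.2, 0.2, 1.2], -0.005, 5]
    - [[-0.1, 0, 1.2], 0, 5]
    - [[-0.1, 0, 1.0], 0, 5]
    - [[0, 0, 0], 0, 5]

```text
clock: 12.73
position: [0.5748, 0.2416, 0.2157]
ee_rot: [-0.685, 0.728, -0.002, -0.013]
ft_force: [0.2, -0.8, -0.3]
grip_width: 0.586
```

```bash
python3 -c "
from h import *
todo([.574,.239,.214],-93.5);s=snap('side','s11');tips(s)"
```

```text
t 12.73 pos [0.5748 0.2416 0.2157] phi -93.46 F [ 0.2 -0.8 -0.3] w 5.0 q [ 0.01  0.42 -0.67  1.39  0.26  1.45 -2.28]
tool cm [0.26 0.06 0.18] z tool [-0.016 -0.021 -1.   ] turn 0.001
tips tool frame [[0.0366, -0.0337, -0.0286], [-0.0291, 0.0086, -0.0353], [-0.0315, -0.0027, -0.0356], [0.0297, 0.0111, -0.0369], [0.0268, 0.0, -0.0378], [-0.0328, 0.0089, -0.0379]]
x -0.039 0.0366 y -0.0341 0.0343
```

Call:
servo_tool:
  deltas:
    - [[0.2, 0, 0.1], 0, 2.5]
    - [[0, 0, 0], 0, 1.5]
    - [[0, 0, 0], 0, 1]
    - [[0, 0, 0], 0, 1]
    - [[0, 0, 0], 0, 1]
  force: 40

```text
clock: 13.2
position: [0.5753, 0.2371, 0.216]
ee_rot: [-0.684, 0.729, -0.003, -0.014]
ft_force: [-0.3, -0.1, -1.2]
grip_width: 0.194
```

```bash
python3 -c "
from h import *
todo([.574,.239,.214],-93.5)"
```

```text
t 13.2 pos [0.5753 0.2371 0.216 ] phi -93.61 F [-0.3 -0.1 -1.2] w 1.66 q [ 0.02  0.41 -0.66  1.39  0.26  1.45 -2.28]
tool cm [-0.19  0.13  0.2 ] z tool [-0.016 -0.023 -1.   ] turn -0.002
```

Call:
servo_tool:
  deltas:
    - [[0.4, 0, -0.2], 0, 1]
    - [[0.8, 0, 0], 0, 1]
    - [[0.8, 0, 0], 0, 1]
    - [[0.8, 0, 0], 0, 1]
    - [[0, 0, 0], 0, 1]

```text
clock: 13.62
position: [0.5728, 0.2197, 0.2224]
ee_rot: [-0.688, 0.726, 0.001, -0.006]
ft_force: [-0.7, -3.0, -7.1]
grip_width: 0.192
```

```bash
python3 -c "
from h import *
todo([.564,.059,.216],-93.5)"
```

```text
t 13.62 pos [0.5728 0.2197 0.2224] phi -93.02 F [-0.7 -3.  -7.1] w 1.64 q [ 0.07  0.38 -0.67  1.42  0.23  1.44 -2.23]
tool cm [16.09  0.02  0.76] z tool [-0.01  -0.007 -1.   ] turn 0.008
```

Call:
servo_tool:
  deltas:
    - [[1, 0, 0.1], 0.004, 1]
    - [[1.2, 0, 0.1], 0.004, 1]
    - [[1.2, 0, 0.1], 0, 1]
    - [[1.2, 0, 0.1], 0, 1]
    - [[1.2, 0, 0.1], 0, 1]
    - [[1.2, 0, 0.1], 0, 1]
    - [[0, 0, 0], 0, 1]

```text
clock: 14.2
position: [0.569, 0.1692, 0.2245]
ee_rot: [-0.692, 0.721, 0.006, 0.009]
ft_force: [-0.5, -3.9, -7.7]
grip_width: 0.192
```

```bash
cat >> h.py <<'E'
def lowend(n,f):
    z=snap(n,f);W=cloud(z);m=(W[...,2]<.075)&(W[...,2]>.012)&(W[...,0]>.42)&(W[...,0]<.68)&(W[...,1]>-.4)&(W[...,1]<.2);Q=W[m]
    if len(Q): print(n,"low pts",len(Q),Q.min(0).round(3),Q.max(0).round(3))
    return z
E
python3 -c "
from h import *
todo([.564,.059,.216],-93.5);feet(lowend('top','t12'));feet(lowend('side','s12'));todo(None)"
```

```text
t 14.2 pos [0.569  0.1692 0.2245] phi -92.36 F [-0.5 -3.9 -7.7] w 1.64 q [ 0.18  0.31 -0.66  1.49  0.18  1.39 -2.1 ]
tool cm [11.05  0.04  0.62] z tool [ 0.004  0.021 -1.   ] turn 0.02
top low pts 878 [ 0.424 -0.399  0.012] [0.679 0.153 0.075]
feet 70 [0.6337 0.0845 0.0455] [0.6682 0.1006 0.0687] [0.6522 0.0925 0.0583]
side low pts 512 [ 0.451 -0.126  0.012] [0.632 0.2   0.075]
feet 85 [0.4525 0.0977 0.0457] [0.4946 0.1153 0.0625] [0.4719 0.108  0.0566]
t 14.3 pos [0.5684 0.1702 0.2238] phi -92.32 F [-0.3  0.9 -4.2] w 1.61 q [ 0.18  0.31 -0.67  1.49  0.18  1.39 -2.1 ]
```

Call:
servo_tool:
  deltas:
    - [[1.2, 0, 0.1], 0.006, 1]
    - [[1.2, 0, 0.1], 0.006, 1]
    - [[1.2, 0, 0.1], 0.006, 1]
    - [[1.2, 0, 0.1], 0.006, 1]
    - [[1.2, 0, 0.1], 0.004, 1]
    - [[1.2, 0, 0.1], 0.004, 1]
    - [[1.2, 0, 0.1], 0, 1]
    - [[1, 0, 0.1], 0, 1]
    - [[0, 0, 0], 0, 1]

```text
clock: 15.05
position: [0.5662, 0.1052, 0.2229]
ee_rot: [-0.692, 0.722, 0.012, 0.025]
ft_force: [-0.1, -2.5, -6.6]
grip_width: 0.192
```

```bash
python3 -c "
from h import *
todo([.564,.059,.216],-93.5);feet(lowend('top','t13'));feet(lowend('side','s13'));todo(None)"
```

```text
t 15.05 pos [0.5662 0.1052 0.2229] phi -92.42 F [-0.1 -2.5 -6.6] w 1.64 q [ 0.31  0.25 -0.64  1.56  0.11  1.35 -1.95]
tool cm [4.65 0.03 0.44] z tool [ 0.02   0.052 -0.998] turn 0.019
top low pts 877 [ 0.423 -0.399  0.012] [0.679 0.199 0.075]
feet 70 [0.6324 0.0186 0.0432] [0.6666 0.0345 0.0671] [0.6484 0.0263 0.0566]
side low pts 613 [ 0.447 -0.193  0.013] [0.67  0.2   0.075]
feet 79 [0.4482 0.0287 0.0439] [0.4936 0.0493 0.0616] [0.469  0.0423 0.0548]
feet 37 [0.6249 0.0211 0.0486] [0.6629 0.04   0.0608] [0.6395 0.0296 0.0569]
t 15.15 pos [0.5657 0.106  0.2223] phi -92.39 F [ 0.3  1.2 -3.3] w 1.66 q [ 0.31  0.25 -0.64  1.56  0.11  1.35 -1.95]
```

Call:
servo_tool:
  deltas:
    - [[1.2, 0, 0.1], 0.006, 1]
    - [[1.2, 0, 0.1], 0.006, 1]
    - [[1.2, 0, 0.1], 0.006, 1]
    - [[1, 0, 0.1], 0.004, 1]
    - [[0, 0, 0], 0, 1]
    - [[-0.6, 0, 0.8], 0, 1]
    - [[-0.6, 0, 0.8], 0, 1]
    - [[-0.6, 0, 0.8], 0, 1]
    - [[0, 0, 0], 0, 1]

```text
clock: 15.9
position: [0.5654, 0.0966, 0.1926]
ee_rot: [-0.689, 0.724, 0.015, 0.03]
ft_force: [-0.6, 0.8, -2.4]
grip_width: 0.193
```

```bash
cat >> h.py <<'E'
def pose():
    o=telemetry.get_obs();R=Ro.from_quat(o["ee_rot"]).as_matrix();print("bar est",(o["position"]-.0485*R[:,2]).round(4))
E
python3 -c "
from h import *
todo(None,-93.5);pose();feet(lowend('top','t14'));feet(lowend('side','s14'));todo(None)"
```

```text
t 15.9 pos [0.5654 0.0966 0.1926] phi -92.73 F [-0.6  0.8 -2.4] w 1.65 q [ 0.33  0.26 -0.63  1.62  0.1   1.28 -1.93]
bar est [0.5644 0.0935 0.241 ]
top low pts 1117 [ 0.421 -0.391  0.012] [0.666 0.2   0.075]
feet 63 [ 0.6273 -0.0115  0.0197] [0.6626 0.0046 0.0466] [ 0.6439 -0.0047  0.0349]
side low pts 698 [ 0.444 -0.232  0.012] [0.666 0.2   0.075]
feet 75 [ 0.4443 -0.0012  0.021 ] [0.4897 0.0196 0.0411] [0.4674 0.0112 0.033 ]
feet 64 [ 0.623  -0.0083  0.0168] [0.6656 0.0092 0.0409] [0.6439 0.0019 0.0333]
t 16.0 pos [0.5661 0.0954 0.1941] phi -92.77 F [-0.3 -0.1 -3.4] w 1.64 q [ 0.33  0.26 -0.63  1.61  0.1   1.28 -1.93]
```

Call:
servo_tool:
  deltas:
    - [[-0.5, 0, 0.7], 0, 1]
    - [[-0.4, 0, 0.6], 0, 1]
    - [[-0.3, 0, 0.5], 0, 1]
    - [[0, 0, 0], 0, 1]

```text
clock: 16.33
position: [0.5674, 0.1088, 0.1752]
ee_rot: [-0.689, 0.724, 0.014, 0.03]
ft_force: [-0.0, 1.3, -3.5]
grip_width: 0.192
```

```bash
python3 -c "
from h import *
todo(None,-93.5);pose();feet(lowend('top','t15'));feet(lowend('side','s15'));todo(None)"
```

```text
t 16.33 pos [0.5674 0.1088 0.1752] phi -92.83 F [-0.   1.3 -3.5] w 1.64 q [ 0.31  0.28 -0.64  1.63  0.12  1.25 -1.97]
bar est [0.5663 0.1059 0.2235]
top low pts 1212 [ 0.42  -0.399  0.012] [0.678 0.2   0.075]
feet 26 [ 0.4577 -0.1105  0.0106] [0.5042 0.0083 0.0997] [0.4777 0.001  0.0231]
feet 62 [ 0.6289 -0.0115  0.0108] [0.6645 0.0048 0.0341] [ 0.6446 -0.0021  0.0231]
side low pts 704 [ 0.447 -0.232  0.012] [0.665 0.2   0.075]
feet 71 [0.4478 0.0012 0.0103] [0.4913 0.0181 0.0292] [0.4692 0.0113 0.0204]
feet 52 [ 0.6252 -0.0091  0.0111] [0.6646 0.0078 0.0269] [0.6432 0.001  0.0216]
t 16.43 pos [0.5678 0.1082 0.1761] phi -92.87 F [-0.6  0.7 -3.3] w 1.64 q [ 0.31  0.28 -0.64  1.63  0.12  1.25 -1.96]
```

Call:
servo_tool:
  deltas:
    - [[-0.2, 0, 0.3], 0, 1]
    - [[-0.1, 0, 0.2], 0, 1]
    - [[0, 0, 0], 0, 1]

```text
clock: 16.68
position: [0.5686, 0.111, 0.1718]
ee_rot: [-0.688, 0.725, 0.013, 0.03]
ft_force: [-1.6, -0.8, -4.5]
grip_width: 0.193
```

```bash
python3 -c "
from h import *
todo(None,-93.5);pose();feet(lowend('top','t16'));feet(lowend('side','s16'));todo(None)"
```

```text
t 16.68 pos [0.5686 0.111  0.1718] phi -92.93 F [-1.6 -0.8 -4.5] w 1.65 q [ 0.3   0.28 -0.64  1.63  0.12  1.24 -1.97]
bar est [0.5674 0.108  0.2202]
top low pts 1217 [ 0.422 -0.397  0.012] [0.677 0.2   0.075]
feet 32 [ 0.4548 -0.0033  0.0132] [0.4888 0.0114 0.027 ] [0.4762 0.0025 0.0217]
feet 65 [ 0.6297 -0.0115  0.0108] [0.6645 0.0048 0.0322] [ 0.6455 -0.0021  0.0195]
side low pts 674 [ 0.447 -0.23   0.012] [0.669 0.2   0.075]
feet 70 [ 0.4473 -0.0005  0.0105] [0.4922 0.0221 0.0243] [0.4698 0.0117 0.0195]
feet 48 [ 0.6232 -0.0121  0.0114] [0.669  0.0103 0.0272] [0.6428 0.0017 0.0195]
t 16.78 pos [0.5686 0.1109 0.1718] phi -92.93 F [-0.4  0.  -4.1] w 1.65 q [ 0.3   0.28 -0.64  1.63  0.12  1.24 -1.97]
```

Still carrying about 4 N; a little lower.

Call:
servo_tool:
  deltas:
    - [[-0.1, 0, 0.2], 0, 1]
    - [[-0.1, 0, 0.2], 0, 1]
    - [[0, 0, 0], 0, 1]

```text
clock: 17.03
position: [0.5697, 0.1137, 0.1707]
ee_rot: [-0.688, 0.725, 0.012, 0.032]
ft_force: [-2.0, -5.2, -1.3]
grip_width: 0.192
```

```bash
python3 -c "
from h import *
todo(None,-93.5);pose();feet(lowend('top','t17'));feet(lowend('side','s17'));todo(None)"
```

```text
t 17.03 pos [0.5697 0.1137 0.1707] phi -92.95 F [-2.  -5.2 -1.3] w 1.64 q [ 0.3   0.28 -0.64  1.63  0.13  1.23 -1.98]
bar est [0.5683 0.1107 0.2191]
top low pts 1214 [ 0.425 -0.394  0.012] [0.677 0.2   0.075]
feet 43 [ 0.4517 -0.0008  0.0104] [0.4884 0.0145 0.0296] [0.4734 0.003  0.0195]
feet 63 [ 0.6291 -0.0115  0.0121] [0.6637 0.0047 0.0304] [ 0.6454 -0.0021  0.0207]
side low pts 678 [ 0.447 -0.233  0.012] [0.666 0.2   0.075]
feet 66 [0.4487 0.0018 0.0108] [0.49   0.0199 0.0269] [0.469  0.0137 0.0188]
feet 49 [ 0.624  -0.0091  0.0102] [0.665  0.01   0.0261] [0.6419 0.0013 0.0198]
t 17.13 pos [0.5698 0.1133 0.1707] phi -92.99 F [-2.3 -3.2  3.6] w 1.66 q [ 0.3   0.28 -0.64  1.63  0.13  1.23 -1.98]
```

Call:
servo_tool:
  deltas:
    - [[0.1, 0, 0], 0, 1]
    - [[0, 0, 0], 0, 1]
    - [[0, 0, 0], 0, 1]

```text
clock: 17.38
position: [0.57, 0.1117, 0.1716]
ee_rot: [-0.687, 0.726, 0.012, 0.032]
ft_force: [-3.9, -0.3, 2.5]
grip_width: 0.193
```

```bash
python3 -c "
from h import *
todo(None);pose()
w=snap('wrist','w18');s=snap('side','s18');t=snap('top','t18')
W=cloud(w);g=w['p'].astype(int)
m=(W[...,2]>.06)&(W[...,2]<.19)&(abs(W[...,0]-.557)<.04)&(W[...,1]>-.2)&(W[...,1]<.02)&(g.min(-1)>90)
Q=W[m]
for i in range(5):
    A=np.c_[Q[:,:2],np.ones(len(Q))];c=np.linalg.lstsq(A,Q[:,2],rcond=None)[0];r=Q[:,2]-A@c
    if i<4: Q=Q[abs(r)<max(.003,1.5*r.std())]
print('deck',len(Q),'tilt y',np.degrees(np.arctan(np.hypot(*c[:2]))).round(2),'dz/dx,dz/dy',c.round(3),r.std().round(4),'steepest dir',np.degrees(np.arctan2(c[1],c[0])).round(2))
k=(g.max(-1)<70)&(W[...,2]>.1)&(W[...,2]<.2)&(W[...,0]>.44)&(W[...,0]<.50)&(W[...,1]<-.02);print('knob',k.sum(),W[k].min(0).round(3) if k.any() else '',W[k].max(0).round(3) if k.any() else '')
todo(None)
cv2.imwrite('pics/f18.png',np.vstack([cv2.resize(s['p'][180:440,180:460],(480,300)*1 if 0 else (480,300)),np.hstack([cv2.resize(t['p'][160:340,120:520],(480,300))])]))
cv2.imwrite('pics/w18.png',w['p'])"
```

```text
t 17.38 pos [0.57   0.1117 0.1716] phi -93.05 F [-3.9 -0.3  2.5] w 1.65 q [ 0.3   0.28 -0.64  1.63  0.12  1.23 -1.98]
bar est [0.5685 0.1088 0.22  ]
deck 15681 tilt y 31.15 dz/dx,dz/dy [0.037 0.603 0.144] 0.0006 steepest dir 86.51
knob 87 [ 0.489 -0.099  0.1  ] [ 0.5   -0.081  0.126]
t 17.53 pos [0.57   0.1119 0.1715] phi -93.04 F [-4.2 -2.6  2.6] w 1.67 q [ 0.3   0.28 -0.64  1.63  0.12  1.23 -1.98]
```

View pics/f18.png

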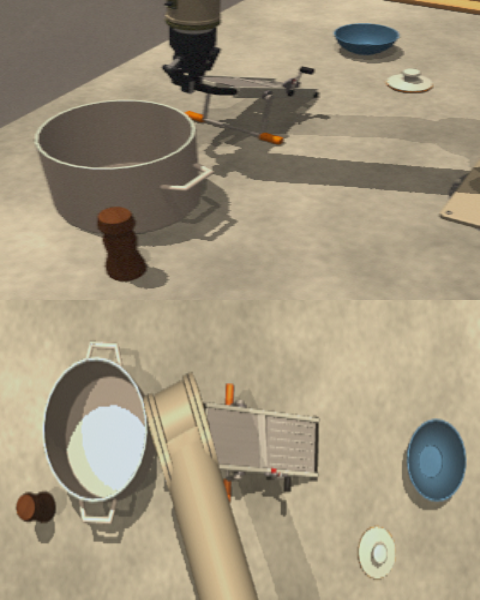

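```bash
python3 -c "
from h import *
t=load('pics/t18.npz');s=load('pics/s18.npz')
yaw=np.radians(-3.5);R=Ro.from_euler('z',yaw).as_matrix()@Ro.from_euler('x',np.radians(31.6)).as_matrix()
o=np.array([.5685,.1095,.219])-R@[0,.4,.015];print('toe z',(R@[0,.01,.01]+o).round(4))
for a in (0,.55,1.1):
    P=R@[-.073,.150+.07*np.sin(.55-a),.018+.07*np.cos(.55-a)]+o;print('a',a,P.round(3),'top',proj(t,P).round(1),'side',proj(s,P).round(1))
for n,z in(('top',t),('side',s)):
    W=cloud(z);m=(z['p'].max(-1)<75)&(W[...,2]>.09)&(W[...,2]<.15)&(W[...,0]>.45)&(W[...,0]<.5)&(W[...,1]<0)&(W[...,1]>-.2)
    v,u=np.nonzero(m);print(n,len(u),np.median(u) if len(u) else 0,np.median(v) if len(u) else 0,np.median(W[m],0).round(3))
for nm,u,v in(('bowl',483,256),('guard',434,312),('mill',150,284)): print(nm,cloud(t)[v,u].round(3))
"
```

```text
toe z [ 0.5484 -0.2194  0.0104]
a 0 [ 0.483 -0.1    0.161] top [[345.8 268. ]] side [[351.5 243. ]]
a 0.55 [ 0.48  -0.137  0.15 ] top [[358.4 268.5]] side [[357.2 240.3]]
a 1.1 [ 0.479 -0.162  0.122] top [[366.6 269. ]] side [[360.9 243.7]]
top 18 345.0 267.0 [ 0.488 -0.101  0.101]
side 107 348.0 257.0 [ 0.491 -0.096  0.118]
bowl [ 0.512 -0.535  0.005]
guard [ 0.346 -0.366  0.056]
mill [0.452 0.451 0.162]
```

```bash
python3 -c "
from h import *
t=load('pics/t18.npz');s=load('pics/s18.npz')
for n,z in(('top',t),('side',s)):
    W=cloud(z);m=(z['p'].max(-1)<75)&(W[...,2]>.135)&(W[...,2]<.18)&(W[...,0]>.45)&(W[...,0]<.51)&(W[...,1]<-.05)&(W[...,1]>-.2)
    v,u=np.nonzero(m);print(n,len(u),np.median(u) if len(u) else 0,np.median(v) if len(u) else 0,np.median(W[m],0).round(3))
a=cv2.resize(t['p'][225:300,285:405],(640,400),interpolation=2)[:300]
b=cv2.resize(s['p'][215:275,290:390],(500,300),interpolation=2)
cv2.imwrite('pics/k.png',np.vstack([a[:, :500],b]))"
```

```text
top 49 359.0 270.0 [ 0.476 -0.138  0.156]
side 36 358.0 241.0 [ 0.474 -0.133  0.154]
```

View pics/k.png

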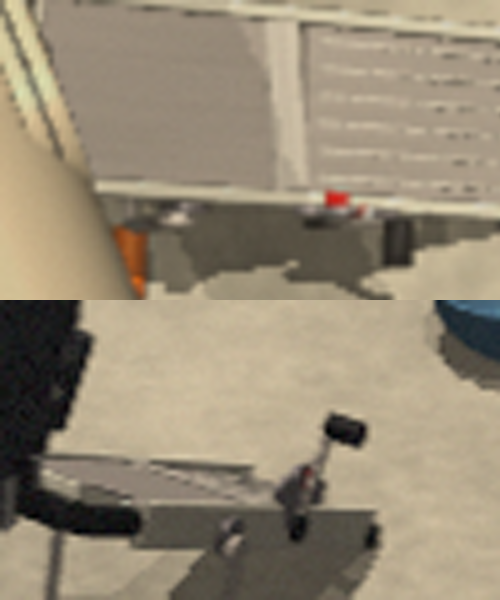

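```bash
python3 -c "
from h import *
todo(None);print(order.hand_in())"
```

```text
t 17.53 pos [0.57   0.1119 0.1715] phi -93.04 F [-4.2 -2.6  2.6] w 1.67 q [ 0.3   0.28 -0.64  1.63  0.12  1.23 -1.98]
the job is handed in; nothing more can be done
None
```

The mandoline now stands on its toe and open leg, clear of the pot, and the gripper still holds the handle. I handed the job in at 17.5 s; no verdict came back.

**What I did**
- **Lever:** the first push passed over the knob without moving it. I lowered the fingers and pushed again, and it clicked into the red-marked middle notch.
- **Leg:** I pushed the right orange foot along its arc until the leg snapped open.
- **Standing it:** I gripped the loop handle, slid the mandoline off the pot and lowered it onto toe and leg.

**Last checks**
- **Lever:** in the top and side views the knob sits within 2 px of the middle-notch position; the other two notches would be clearly elsewhere.
- **Leg:** both feet were within 4 mm of the fully open position when it snapped. They now rest on the worktop at about the expected height.
- **Standing:** the deck tilts 31.2° (expected 31.6°), level across and with its heading unchanged. The handle is about 220 mm up (expected 218 mm), roughly 65 mm short of the pot wall.
- **Grip:** the fingers are closed on the bar at about 17 mm, with 40 N grip set. The last force reading was about 6 N in all, including a sideways pull of 4 N that I left in place.
- **Other things:** the bowl, food guard and pepper mill are where they were.

**What disagreed:** both cameras showed the fingertips about 30 mm behind the reported TCP, not at it as the description says. I worked from the camera figure after the missed push. The tool had also tipped about 4° by the end, which did not affect how the mandoline stands.

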